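# Move a picture book from the tall stand to the window stand

### The job

Slide the thin orange picture book sideways along the ledge of its tall oak stand, past either end, until about a third of it sticks out in the open, grip it there and carry it to the dark low-backed stand. Leave it there right way up with the front cover showing, flat against the backrest, down on the ledge and snug against the red end stop. Do not drop the book, and leave the mug, the blue novel and the bell where they are.

Things in the scene. Friction and masses are not known exactly. Their poses are not given: they have to be found in the camera images.
- book: Thin rigid closed hardback, orange, white panel with blue disc and bar on its front. 140 tall (x) by 180 long (y) by 10 mm thick (z), about 0.2 kg. Origin: centre of the back cover; z points out of the front cover, x from top edge to bottom edge: top edge at x = -70 mm, ends at y = +-90 mm. Starts on the oak stand: back cover on the backrest, bottom edge on the ledge, both ends within the backrest.
- book_top (a point): Middle of the book's top edge, 70 mm from its origin along its -x, halfway through its thickness.
- oak_stand: Light oak tall stand, screwed to the table, left of the middle, facing along its own +x (away from the robot and in towards the middle). Origin: under the centre of its 170 (x) x 230 (y) x 12 mm base plate; z up. Two slim props behind the backrest, 69 mm each side of its middle, 100 mm high; nothing reaches above the backrest. Both ends open, no end stop.
- oak_stand_face: Oak stand's backrest, sloping 62 degrees from level. Origin: middle of the line where it meets the ledge, 30 mm above the table; z points straight out of its face, x down the slope, y along the ledge. 230 mm wide (y = +-115), 150 mm up the slope (to x = -150, 10 mm above the book's top edge), 8 mm thick (z 0 to -8). Ledge as wide, at x = 0 to 8 mm, stands 26 mm out of the face, square to it.
- window_stand: Dark wooden low-backed stand, screwed to the table, right of the middle, built like the oak one, facing along its own +x, base plate 170 x 200 x 12 mm, origin under its centre. A red end stop, 10 mm thick, closes its +y end: inner face at y = +90 mm, reaching 60 mm up the slope from the ledge and 26 mm out of the face. The ledge grips: a book set down with its foot off the backrest stays so.
- window_stand_face: Dark stand's backrest: origin, axes, slope (62 degrees), height above the table and ledge as on the oak one, but 200 mm wide (y = +-100) and only 85 mm up the slope (to x = -85), so a seated book rises 55 mm above it. A book fully seated on backrest, ledge and end stop has its origin at x = -70, y = 0, z = 0 mm in this frame, axes parallel.
- mug: Blue ceramic mug, 76 mm across, 85 mm high, origin under its centre. Bystander.
- novel: Thick blue closed book lying flat, 120 x 170 x 30 mm, origin under its centre. Bystander.
- bell: Brass desk bell, 72 mm across, 50 mm high, origin under its centre. Bystander.
Things that resemble listed ones, but are neither listed nor needed, are in the scene too. There is more than one size of the book; the job needs the largest.

How it is judged:
By the outcome, as a careful person would: the job done as asked, in the order asked, and still so for the second after the job is handed in, with the robot touching nothing.
It also fails if it takes over 69 s, if anything falls off the work surface, if the arm or the gripper's body presses on something with over 40 N, if the wrist force passes 120 N, or if a joint passes its speed limit or range.

### The arm

A 6-joint arm with a two-finger parallel gripper is mounted at the origin on the work surface. World frame = base frame: x ahead of the robot, y to its left, z up, the work surface at z = 0. Lengths are in m, angles in degrees, forces in N, time in s.
With the tool pointing down it reaches from about 0.35 to 0.875 m from the base axis. Payload 4.2 kg.
Tool frame: the origin (TCP) lies midway between the tips of the shut fingers; the grasp point (between the pads) lies 19 mm behind it; z points along the fingers, y is the line along which they close (so a half turn about z gives the same grasp; the last joint's range is limited). The gripper opens to 87 mm and grips with 3 to 60 N. Pads are 19 mm wide; open, the fingers measure 117 mm over their backs; the gripper's body (75 mm by 190 mm) begins 51 mm behind the grasp point.
Start: joints at [89.76, 22.042, 0.453, 0, -68.411, -14.817], TCP at [0.162, 0.604, 0.202] pointing down, gripper open.
Joint ranges: [-179.83, 179.83], [-69.29, 118.12], [-61.27, 80.66], [-181.25, 117.63], [-171.15, -9.14], [-177.46, 177.46]. Speed limits (degrees/s): [159.86, 159.86, 180, 180, 180, 180].

### API

Orientations are given as a 3x3 rotation matrix whose columns are the frame's x, y, z axes.
In Python, from station import r, cams gives the robot as it stands.
- The arm moves only by the tool play_rows, never from a script. Its argument "commands" is text: rows parted by semicolons, each of 6 numbers parted by spaces: the shift along the world's x, y, z normalised to -1 to 1, where 1 is 30 mm, then the turn, a rotation vector about the world's x, y, z normalised to -1 to 1, where 1 is 0.15 rad. A call has 1 to 20 rows; each row shifts and turns the commanded pose from where the row before left it; what a row does not reach is not made up. A row lasts 1/10 s, in which the tool goes at most 50 mm and 8.59 degrees, less where a joint would pass 70% of its speed; a pose out of reach is approached as far as the arm can. A call with a number of a shift or a turn outside -1 to 1 is refused whole. A call with a gripper value outside its range is refused whole. "grip" is the finger opening in mm, from 0 to 87, set as the call begins (left out, the last holds). The fingers move at their own pace and stop on an object; the grip force is fixed at half the most. Time passes only in rows, so rows that do not move let the fingers close. It gives the time, the measured TCP pose, the force, the opening and the grip force at its end, in the units of the state.
- r.sense(): the state, without advancing time (a new reading comes with each control period).
- cams.capture(name): name is "side" or "top"; returns (picture, depth): 420x560x3 uint8, blue, green, red; 420x560 float32, m along the optical axis (not along the pixel's ray), 0 where there is no reading.
- cams.camera_info(name): a dict with "mtx" (3x3 intrinsics, pixels), "R" (3x3) and "t" (3): a world point X has camera coordinates R X + t. Camera axes: x right, y down, z forward; pixel columns grow to the right and rows downward; lengths in m; the calibration is good to about 2 mm. A picture is of the moment at which its call begins. camera_info takes no time and is no camera call.
- r.finish_job(): hands the job in; it is judged then, once.
The state is a dict: "time_s": time; "joints": joint angles; "joint_velocities": joint speeds; "effort": joint torques, N m; "tcp_pos": TCP position; "ee_rot": TCP orientation; "wrist_force": force on the tool from outside, world axes, zero at the start; "moment": the same for the moment, N m; "gripper_width": opening from 0.0 (shut) to 1.0 (fully open); "gripper_force": force on a finger pad.
Only numpy, scipy, OpenCV 4.12 (cv2) and the standard library are available. Lean on these libraries where they do the work, as an engineer would, in place of code of your own. Each camera call takes 0.05 s, during which the arm holds its last target. There are 200 camera calls.

## Working session

There is one attempt and no reset: what is moved stays moved. The work goes in short steps, Python scripts to look and compute and a tool call to move; the robot and the scene stay as the last step left them, time stands still between calls to the robot, and variables do not carry over. Pictures are saved under pics/ and viewed, at most 10 in all, crops included, and the job is handed in when it is done.

Besides the shell and the picture viewer there is one more tool, called after "Request:" as name(argument=value, ...) on one line, values as JSON. play_rows: Moves the arm, as the interface text tells. Scaled input: -1 to 1 covers 30 mm each way for a shift and 0.15 rad each way for a turn. Its arguments: {"type":"object","properties":{"commands":{"type":"string"},"grip":{"type":"number"}},"required":["commands"]}

```bash
ls; mkdir -p pics
python3 - <<'E'
from station import r,cams
import cv2,numpy as np
for n in("top","side"):
    p,d=cams.capture(n); cv2.imwrite(f"pics/{n}0.png",p); np.save(f"pics/{n}0.npy",d)
    i=cams.camera_info(n); print(n,i["mtx"].tolist(),i["R"].round(3).tolist(),i["t"].round(3).tolist())
print(r.sense())
E
```

```text
pics
top [[441.99883120470327, 0.0, 273.17243890470814], [0.0, 441.99883120470327, 212.8361414645972], [0.0, 0.0, 1.0]] [[0.019, -0.999, -0.027], [-0.996, -0.016, -0.085], [0.084, 0.029, -0.996]] [-0.003, 0.536, 1.169]
side [[388.67991894411597, 0.0, 275.9722487060798], [0.0, 388.67991894411597, 207.2583928479105], [0.0, 0.0, 1.0]] [[0.92, -0.392, 0.013], [-0.292, -0.707, -0.644], [0.262, 0.589, -0.765]] [-0.498, 0.227, 0.83]
{'time_s': 0.1, 'joints': array([ 8.97568175e+01,  2.20847604e+01,  3.88899803e-01, -2.61516984e-02,
       -6.84127039e+01, -1.48165919e+01]), 'joint_velocities': array([-0.00026642, -0.11438824,  0.17619233,  0.09987485, -0.03363069,
       -0.01442867]), 'effort': array([-1.18272787e-04, -3.91687059e+01,  1.87935573e+01,  4.23188433e+00,
        1.34666057e-02, -6.84781571e-05]), 'tcp_pos': array([0.16222209, 0.60298043, 0.20149251]), 'ee_rot': array([[ 9.65611550e-01, -2.59988744e-01, -4.32456326e-04],
       [-2.59989093e-01, -9.65609698e-01, -1.89295330e-03],
       [ 7.45625275e-05,  1.94029149e-03, -9.99998115e-01]]), 'wrist_force': array([ 0.18134211,  0.77392322, -0.34491385]), 'moment': array([ 0.03027775, -0.08946613, -0.02094845]), 'gripper_force': 0.0, 'gripper_width': 1.0004768018132668}
```

View pics/top0.png

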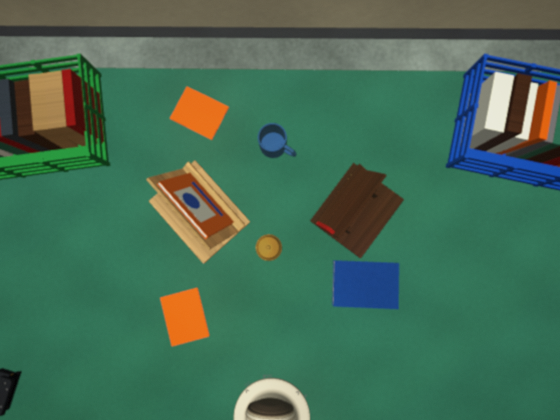

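View pics/side0.png

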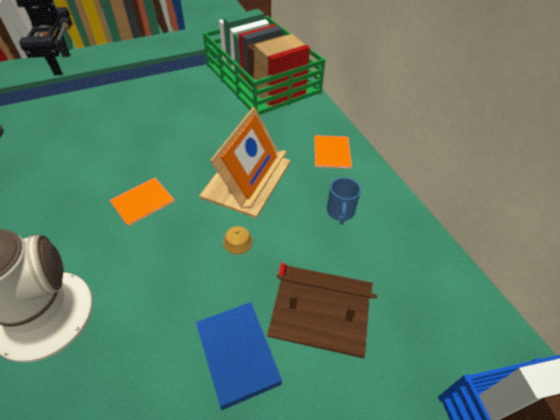

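The oak stand with the panelled orange book is at top (197,205) and side (248,160). The dark stand is at top (357,210) and side (322,310), with its red stop at top (325,228). There are three orange candidates:
- Loose orange rectangle at top (199,112): flat, plain.
- Loose orange rectangle at top (184,317): flat, plain.
- Book on the oak stand: the only one with the white panel and blue disc, so this one fits.

I'll confirm with a crop and measure it.

```bash
cat > h.py <<'E'
import numpy as np,cv2
def pts(cams,n,d):
    i=cams.camera_info(n);K=i["mtx"];v,u=np.mgrid[:420,:560]
    c=np.dstack([(u-K[0,2])/K[0,0]*d,(v-K[1,2])/K[1,1]*d,d])
    return (c-np.asarray(i["t"]).ravel())@np.asarray(i["R"])   # R^T (c-t)
def proj(cams,n,X):
    i=cams.camera_info(n);c=np.atleast_2d(X)@np.asarray(i["R"]).T+np.asarray(i["t"]).ravel()
    p=c@np.asarray(i["mtx"]).T;return p[:,:2]/p[:,2:]
def plane(P):
    for _ in range(4):
        m=P.mean(0);n=np.linalg.svd(P-m,full_matrices=False)[2][2];n*=np.sign(n[2]);e=(P-m)@n
        P=P[abs(e)<max(2*e.std(),.001)]
    return m,n,e.std(),len(P)
E
python3 - <<'E'
from station import cams
import cv2,numpy as np
from h import *
out=[]
for n,(u,v,w) in (("top",(197,210,60)),("top",(357,210,60)),("side",(248,160,60)),("side",(322,310,60))):
    p=cv2.imread(f"pics/{n}0.png");out.append(cv2.resize(p[v-45:v+45,u-w:u+w],(400,300),interpolation=cv2.INTER_CUBIC))
cv2.imwrite("pics/crop.png",np.vstack([np.hstack(out[:2]),np.hstack(out[2:])]))
for n,box in (("top",(150,160,250,260)),("side",(200,105,295,215))):
    p=cv2.imread(f"pics/{n}0.png");P=pts(cams,n,np.load(f"pics/{n}0.npy"))
    x0,y0,x1,y1=box;h=cv2.cvtColor(p,cv2.COLOR_BGR2HSV)
    m=(cv2.inRange(h,(5,200,120),(14,255,255))>0);b=np.zeros_like(m);b[y0:y1,x0:x1]=1;m&=b
    q=P[m];q=q[q[:,2]>.03];c,nn,s,k=plane(q)
    print(n,k,"mean",c.round(4),"n",nn.round(3),"std",s.round(4),"slope",np.degrees(np.arccos(nn[2])).round(1),"yaw",np.degrees(np.arctan2(nn[1],nn[0])).round(1),"z",q[:,2].min().round(3),q[:,2].max().round(3))
p=cv2.imread("pics/top0.png");P=pts(cams,"top",np.load("pics/top0.npy"))
np.set_printoptions(linewidth=200)
print("dark z mm (top view)\n",(P[160:260:5,305:410:5,2]*1000).astype(int))
E
```

```text
top 783 mean [0.5494 0.1963 0.104 ] n [ 0.602 -0.646  0.47 ] std 0.0009 slope 62.0 yaw -47.0 z 0.038 1.209
side 1105 mean [0.5446 0.1879 0.0976] n [ 0.605 -0.644  0.468] std 0.0011 slope 62.1 yaw -46.8 z 0.031 0.787
dark z mm (top view)
 [[  -1   -1   -2   -4    0    0   -5   -2    0    1   -2    5   -4    3    1    1    1    0   -3    2   -4]
 [  -1    0   -1    3    3    0    0    0    1    2   10   37    3    1   -1    0    0   -5    0   -2    4]
 [   0   -1   -4   -1   -1   -1   -1   -2    2   11   40   37   27   43   -3   -3    0    0    1    0   -1]
 [  -4   -1    0   -1   -1  -11   -4    0   14   35   38   25   42   56   75   93  100    0    0   -1   -4]
 [   2    0    0   -1   -4    1   -1   11    9   42   33   35   55   70   88  106   -3    1    0    1    0]
 [   0    4    2   -5   -2   -4    0   10   38   33   26   49   69   83  103    8    8   -3    2    0   -1]
 [  -6    0   -3   -1   -2    2   11   39   39   31   47   60   81   93  103   10   11   15   -2   -3    0]
 [   0    1    1   -3   -4   11   34   40   28   41   55   72   89  104   46   13   12    9   11    3   -1
[... 598 characters left out ...]
   10   16   11   13   15    0   -2    1   -2    0]
 [   2    2   -2    0   45   90   82   96  101   62    5   14    6   13   14    8    0   -1    0    0    4]
 [  -2    0   -3    1   -1    5   94  100   10    8   11   11   13   10   12    0    2    0    0    0   -2]
 [  -1    0    0    3    1    1    0   13    8   11   13   11   11    8   -2   -4    0    0    1   -1   -1]
 [  -2    0   -2   -2   -3   -1    2    2   11   11   13    9    9    9    0   -2    0    3   -4    1   -2]
 [   0   -2    1   -1    2    2    0    0   -2    7    5    9   11    0    1    0    0    0    2    2   -2]
 [   0    4   -2   -4   -3   -1    2   -1    1   -1    0    8    1   -1   -3    2    0    0    3    0   -2]]
```

View pics/crop.png

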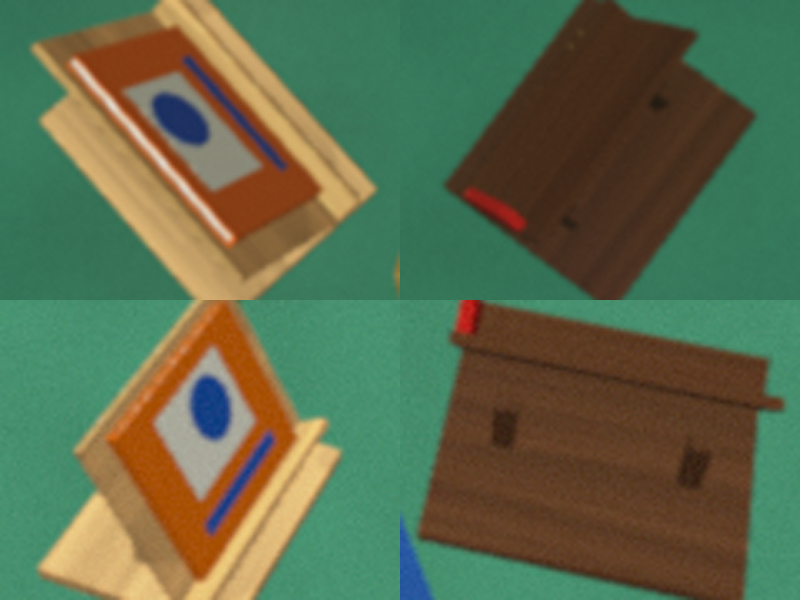

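The crop shows the oak-stand book with its white panel, blue disc and bar low down, so it is the target. The dark stand faces up-left, with the red stop at its lower-left end (+y). Next I'll fit both face frames.

```bash
cat >> h.py <<'E'
def frame(yaw,o):
    a=np.radians(yaw);F=np.array([np.cos(a),np.sin(a),0]);Z=np.array([0,0,1.]);s=np.radians(62)
    x=F*np.cos(s)-Z*np.sin(s);z=F*np.sin(s)+Z*np.cos(s)
    return np.c_[x,np.cross(z,x),z],np.array(o)
def seg(cams,n,p,P):   # loc pts
    pass
E
python3 - <<'E'
from station import cams
from h import *
def rep(tag,L,m):
    q=L[m]; print(tag,len(q),"x",(np.percentile(q[:,0],[1,99])*1e3).round(1),"y",(np.percentile(q[:,1],[.5,1.5,98.5,99.5])*1e3).round(1),"z med",np.round(np.median(q[:,2])*1e3,1))
for n in("top","side"):
    p=cv2.imread(f"pics/{n}0.png");P=pts(cams,n,np.load(f"pics/{n}0.npy"));h=cv2.cvtColor(p,cv2.COLOR_BGR2HSV)
    near=lambda c:np.linalg.norm(P[...,:2]-c,axis=2)<.2
    # oak: book plane -> frame
    m=(cv2.inRange(h,(5,200,120),(14,255,255))>0)&near([.55,.19])&(P[...,2]>.03)&(P[...,2]<.2)
    c,nn,s,k=plane(P[m]);yaw=np.degrees(np.arctan2(nn[1],nn[0]))
    R,_=frame(-46.9,[0,0,0]);y=R[:,1];F=np.array([R[0,2],R[1,2],0]);
    # origin guess: book front plane 10mm out; go down to height .03
    b=c-R[:,2]*.01;o=b+R[:,0]*((b[2]-.03)/-R[2,0])
    L=(P-o)@R
    ok=near([.55,.19])&(P[...,2]>.02)
    print(n,"oak o",o.round(4),"yaw",yaw.round(2))
    rep(" book",L,m)
    rep(" backrest strip",L,ok&(abs(L[...,2])<.004)&(L[...,0]<-.02)&(L[...,0]>-.152))
    rep(" ledge",L,ok&(L[...,2]>.014)&(L[...,2]<.026)&(abs(L[...,0])<.006))
    if n=="top":
        m=near([.54,-.22])&(P[...,2]>.045)&(P[...,2]<.098)&(h[...,0]<20)&(h[...,2]<110)&(h[...,1]<210)
        c,nn,s,k=plane(P[m]);yaw=np.degrees(np.arctan2(nn[1],nn[0]))
        print("dark",c.round(4),nn.round(3),s,k,"slope",np.degrees(np.arccos(nn[2])),"yaw",yaw);Y=yaw;C=c
    R,_=frame(Y,[0,0,0]);o=C+R[:,0]*((C[2]-.03)/-R[2,0]);L=(P-o)@R;ok=near([.54,-.22])&(P[...,2]>.02)&(P[...,2]<.13)
    print("dark o",o.round(4))
    rep(" face",L,ok&(abs(L[...,2])<.005)&(L[...,0]<-.03)&(L[...,0]>-.09))
    rep(" topedge",L,ok&(abs(L[...,2]+.004)<.006)&(abs(L[...,0]+.085)<.004))
    rep(" ledge",L,ok&(L[...,2]>.01)&(L[...,2]<.028)&(abs(L[...,0])<.006)&(L[...,1]<.085))
    red=((cv2.inRange(h,(0,180,100),(4,255,255))|cv2.inRange(h,(175,180,100),(180,255,255)))>0)&ok
    rep(" red",L,red)
E
```

```text
top oak o [0.5681 0.1755 0.03  ] yaw -47.04
 book 896 x [-137.3   -7.6] y [-86.1 -85.1  90.1  91.7] z med 10.0
 backrest strip 968 x [-151.1  -22.3] y [-111.8 -111.3  117.   117.6] z med 0.0
 ledge 381 x [-3.7  5.9] y [-197.1 -195.1  113.2  115.5] z med 19.8
dark [ 0.5645 -0.2036  0.0728] [0.518 0.715 0.469] 0.0009535810792813587 803 slope 62.062367742115846 yaw 54.07171609204021
dark o [ 0.5778 -0.1852  0.03  ]
 face 979 x [-86.5 -30.5] y [-97.1 -94.6  97.7 101.4] z med -0.1
 topedge 250 x [-87.9 -81.1] y [-96.  -94.4  97.9  99.7] z med -2.4
 ledge 414 x [-3.6  5.6] y [-97.2 -95.5  82.8  84. ] z med 19.1
 red 82 x [-61.4  -0.5] y [ 92.7  92.8 101.8 101.9] z med 23.1
side oak o [0.5619 0.1703 0.03  ] yaw -46.78
 book 1239 x [-136.5   -1.7] y [-79.8 -79.   99.8 102. ] z med 10.0
 backrest strip 927 x [-149.2  -22.3] y [-105.6 -105.2  123.4  125.8] z med 0.0
 ledge 230 x [-0.6  5.8] y [-189.7 -188.   119.3  123.1] z med 20.9
dark o [ 0.5778 -0.1852  0.03  ]
 face 285 x [-86.2 -57.7] y [-98.4 -96.4  98.6  99.4] z med -2.3
 topedge 406 x [-86.6 -81.3] y [-98.5 -96.8  96.5  98.7] z med -3.9
 ledge 627 x [-2.3  4.4] y [-97.6 -95.8  82.   84.3] z med 18.0
 red 59 x [-62.  -19.1] y [90.6 90.6 98.3 98.4] z med 13.2
```

```bash
cat >> h.py <<'E'
from scipy.spatial.transform import Rotation as Ro
OAK=frame(-46.9,[.5696,.1772,.03]); DARK=frame(54.1,[.5770,-.1846,.03])
def tool(f): R=f[0];return np.c_[-R[:,1],-R[:,2],R[:,0]]
def plan(s,f,locs,vmax=.8):
    p,R=s["tcp_pos"],s["ee_rot"]
    print("now loc mm",((p-f[1])@f[0]*1e3).round(1))
    for l in locs:
        t=f[1]+f[0]@(np.array(l)/1e3);d=(t-p)/.03;w=Ro.from_matrix(tool(f)@R.T).as_rotvec()/.15
        n=max(1,int(np.ceil(max(abs(np.r_[d,w]).max(),np.linalg.norm(w),np.linalg.norm(d))/vmax)))
        print(l,"world",t.round(3),"rows",n,"each",(np.r_[d,w]/n).round(3));p,R=t,tool(f)
E
python3 - <<'E'
from station import r
from h import *
plan(r.sense(),OAK,[(-200,112,18),(-92,112,18),(-92,99.5,18),(-92,35,18)])
print(OAK[0].round(3),DARK[0].round(3))
E
```

```text
now loc mm [-428.1   -6.5 -439.8]
(-200, 112, 18) world [0.598 0.311 0.215] rows 22 each [ 0.66  -0.443  0.021  0.044 -0.175 -0.629]
(-92, 112, 18) world [0.633 0.274 0.12 ] rows 5 each [ 0.231 -0.247 -0.636  0.     0.     0.   ]
(-92, 99.5, 18) world [0.624 0.265 0.12 ] rows 1 each [-0.304 -0.285  0.     0.     0.     0.   ]
(-92, 35, 18) world [0.577 0.221 0.12 ] rows 3 each [-0.523 -0.49   0.     0.     0.     0.   ]
[[ 0.321  0.73   0.603]
 [-0.343  0.683 -0.645]
 [-0.883 -0.     0.469]] [[ 0.275 -0.81   0.518]
 [ 0.38   0.586  0.715]
 [-0.883 -0.     0.469]]
```

Request:
play_rows(commands="0.66 -0.44 0.2 0.044 -0.175 -0.63;0.66 -0.44 0.2 0.044 -0.175 -0.63;0.66 -0.44 0.2 0.044 -0.175 -0.63;0.66 -0.44 0.2 0.044 -0.175 -0.63;0.66 -0.44 0.2 0.044 -0.175 -0.63;0.66 -0.44 0.1 0.044 -0.175 -0.63;0.66 -0.44 0.1 0.044 -0.175 -0.63;0.66 -0.44 0 0.044 -0.175 -0.63;0.66 -0.44 0 0.044 -0.175 -0.63;0.66 -0.44 0 0.044 -0.175 -0.63;0.66 -0.44 0 0.044 -0.175 -0.63;0.66 -0.44 0 0.044 -0.175 -0.63;0.66 -0.44 0 0.044 -0.175 -0.63;0.66 -0.44 0 0.044 -0.175 -0.63;0.66 -0.44 0 0.044 -0.175 -0.63;0.66 -0.44 0 0.044 -0.175 -0.63;0.66 -0.44 0 0.044 -0.175 -0.63;0.66 -0.44 0 0.044 -0.175 -0.63;0.66 -0.44 0 0.044 -0.175 -0.63;0.66 -0.44 0 0.044 -0.175 -0.63", grip=0)

```text
time_s: 2.1
tcp_pos: [0.5588, 0.3387, 0.2378]
ee_rot: [[-0.593, -0.732, 0.335], [-0.804, 0.516, -0.295], [0.043, -0.444, -0.895]]
wrist_force: [-0.1, -0.8, 0.7]
gripper_width: 0.005
gripper_force: 0.0
```

Run:
```python
from station import r
from h import *
s=r.sense();print(s["time_s"],s["joints"].round(),s["gripper_width"])
plan(s,OAK,[(-200,112,18),(-92,112,18),(-92,99.5,18)])
```

```text
2.1 [  57.   22.  -10.   29.  -66. -107.] 0.004910063319411652
now loc mm [-242.3  102.5  -13.1]
(-200, 112, 18) world [0.598 0.311 0.215] rows 3 each [ 0.436 -0.312 -0.253  0.031 -0.11  -0.406]
(-92, 112, 18) world [0.633 0.274 0.12 ] rows 5 each [ 0.231 -0.247 -0.636  0.     0.     0.   ]
(-92, 99.5, 18) world [0.624 0.265 0.12 ] rows 1 each [-0.304 -0.285  0.     0.     0.     0.   ]
```

Request:
play_rows(commands="0.44 -0.31 -0.25 0.031 -0.11 -0.406;0.44 -0.31 -0.25 0.031 -0.11 -0.406;0.44 -0.31 -0.25 0.031 -0.11 -0.406;0 0 0 0 0 0;0 0 0 0 0 0")

```text
time_s: 2.6
tcp_pos: [0.5979, 0.3114, 0.2154]
ee_rot: [[-0.727, -0.607, 0.321], [-0.686, 0.642, -0.342], [0.002, -0.469, -0.883]]
wrist_force: [-0.5, -0.6, -0.2]
gripper_width: 0.007
gripper_force: 0.0
```

Run:
```python
from station import r
from h import *
s=r.sense();print(s["time_s"],s["joints"].round(),s["gripper_width"])
plan(s,OAK,[(-92,112,18),(-92,99.5,18),(-92,35,18)])
```

```text
2.6 [  53.   25.   -9.   31.  -65. -115.] 0.006638654402613368
now loc mm [-200.6  112.3   17.6]
(-92, 112, 18) world [0.633 0.274 0.12 ] rows 5 each [ 0.232 -0.251 -0.638  0.001 -0.002 -0.006]
(-92, 99.5, 18) world [0.624 0.265 0.12 ] rows 1 each [-0.304 -0.285  0.     0.     0.     0.   ]
(-92, 35, 18) world [0.577 0.221 0.12 ] rows 3 each [-0.523 -0.49   0.     0.     0.     0.   ]
```

Request:
play_rows(commands="0.23 -0.25 -0.64 0 0 0;0.23 -0.25 -0.64 0 0 0;0.23 -0.25 -0.64 0 0 0;0.23 -0.25 -0.64 0 0 0;0.23 -0.25 -0.64 0 0 0;-0.15 -0.14 0 0 0 0;-0.12 -0.11 0 0 0 0;-0.12 -0.11 0 0 0 0;-0.12 -0.11 0 0 0 0;-0.12 -0.11 0 0 0 0")

```text
time_s: 3.6
tcp_pos: [0.6135, 0.2576, 0.1212]
ee_rot: [[-0.727, -0.606, 0.324], [-0.687, 0.643, -0.339], [-0.003, -0.469, -0.883]]
wrist_force: [1.7, 0.5, 0.1]
gripper_width: 0.004
gripper_force: 0.9
```

Run:
```python
from station import r,cams
from h import *
s=r.sense();print(s["time_s"],s["wrist_force"]@OAK[0])
plan(s,OAK,[(-92,12.5,18)],.1)
a=[]
for n,(u,v) in (("top",(215,205)),("side",(250,150))):
    p,d=cams.capture(n);a.append(cv2.resize(p[v-75:v+75,u-75:u+75],(400,400),interpolation=cv2.INTER_CUBIC))
cv2.imwrite("pics/push1.png",np.hstack(a))
```

```text
3.6 [0.3129262  1.56854424 0.69770684]
now loc mm [-94.1  87.   17.5]
(-92, 12.5, 18) world [0.56  0.206 0.12 ] rows 25 each [-0.071 -0.069 -0.002 -0.001  0.    -0.001]
```

View pics/push1.png

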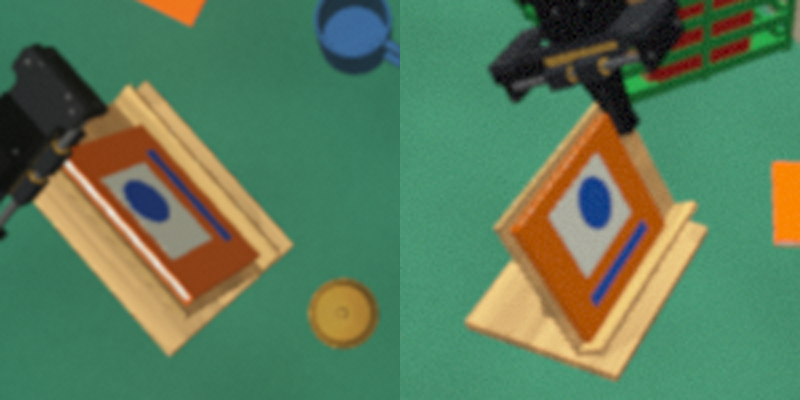

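The book is sliding cleanly at about 1.6 N of push. The bell at crop (343,313) is close to where the near end will come out, so I'll check the clearance first.

Run:
```python
from station import r,cams
from h import *
p=cv2.imread("pics/top0.png");P=pts(cams,"top",np.load("pics/top0.npy"));h=cv2.cvtColor(p,cv2.COLOR_BGR2HSV)
m=np.zeros(P.shape[:2],bool);m[225:270,245:292]=1;m&=(P[...,2]>.006)&(P[...,2]<.07);q=P[m]
ctr=(np.percentile(q,1,0)+np.percentile(q,99,0))/2;print("bell",ctr,np.ptp(q,axis=0))
R,o=OAK
for z in (0,.03,.05):print(((np.r_[ctr[:2],z]-o)@R*1e3).round(1))
for z in(0,10):
  for y in (-90,-165,-177): print(y,z,"corner-bell mm",1e3*np.linalg.norm((o+R@(np.array([0,y,z])/1e3)-ctr)[:2]), "height",(o+R@(np.array([0,y,z])/1e3))[2])
```

```text
bell [0.44559445 0.0175344  0.02719996] [0.09369918 0.12384958 0.0508517 ]
[  41.4 -199.6   14. ]
[  15.  -199.6   28.1]
[  -2.7 -199.6   37.5]
-90 0 corner-bell mm 114.17254755466712 height 0.030000000000000002
-165 0 corner-bell mm 47.05791829367068 height 0.030000000000000002
-177 0 corner-bell mm 39.0781269199991 height 0.030000000000000002
-90 10 corner-bell mm 112.03060422590076 height 0.03469471562785891
-165 10 corner-bell mm 41.59246737369025 height 0.03469471562785891
-177 10 corner-bell mm 32.28909524395596 height 0.03469471562785891
```

Run:
```python
from station import r,cams
from h import *
p=cv2.imread("pics/top0.png");P=pts(cams,"top",np.load("pics/top0.npy"));h=cv2.cvtColor(p,cv2.COLOR_BGR2HSV)
b=np.zeros(P.shape[:2],np.uint8);b[230:265,252:285]=255
m=cv2.inRange(h,(12,120,60),(30,255,255))&b
c=max(cv2.findContours(m,0,1)[0],key=cv2.contourArea);print(cv2.minEnclosingCircle(c))
q=P[(m>0)&(P[...,2]>.0)&(P[...,2]<.07)];print(np.percentile(q,[2,98],axis=0).round(3))
i=cams.camera_info("top");(u,v),_=cv2.minEnclosingCircle(c)
ray=np.asarray(i["R"]).T@np.linalg.inv(i["mtx"])@[u,v,1];C=-np.asarray(i["R"]).T@np.ravel(i["t"])
X=C+ray*((.015-C[2])/ray[2]);print("bell",X)
R,o=OAK;print(((X-o)@R*1e3).round(1))
for z in(0,10):
  for y in (-165,-177): print(y,z,1e3*np.linalg.norm((o+R@(np.array([0,y,z])/1e3)-X)[:2]))
```

```text
((268.2097473144531, 247.09756469726562), 12.809205055236816)
[[ 0.414 -0.011  0.007]
 [ 0.474  0.048  0.046]]
bell [0.44384279 0.01810673 0.015     ]
[  27.4 -200.5   19.7]
-165 0 46.652893794189836
-177 0 38.31232533080638
-165 10 41.47882672881943
-177 10 31.80935145017918
```

The bell centre would be only about 32 mm from the book's corner if it came out at the near end. I'll slide it past the far (+y) end instead, which is open.

Run:
```python
from station import r,cams
from h import *
plan(r.sense(),OAK,[(-94,95,18),(-175,95,18),(-175,-125,18),(-92,-125,18),(-92,-110,18),(-92,-12.5,18)])
```

```text
now loc mm [-93.3  85.9  17.6]
(-94, 95, 18) world [0.62  0.263 0.121] rows 1 each [ 0.223  0.206  0.026 -0.005  0.    -0.026]
(-175, 95, 18) world [0.594 0.29  0.193] rows 4 each [-0.217  0.231  0.596  0.     0.     0.   ]
(-175, -125, 18) world [0.433 0.14  0.193] rows 10 each [-0.535 -0.501  0.     0.     0.     0.   ]
(-92, -125, 18) world [0.46  0.112 0.12 ] rows 4 each [ 0.222 -0.237 -0.611  0.     0.     0.   ]
(-92, -110, 18) world [0.471 0.122 0.12 ] rows 1 each [0.365 0.342 0.    0.    0.    0.   ]
(-92, -12.5, 18) world [0.542 0.189 0.12 ] rows 5 each [0.475 0.444 0.    0.    0.    0.   ]
```

Request:
play_rows(commands="0.22 0.21 0.03 0 0 0;-0.22 0.23 0.6 0 0 0;-0.22 0.23 0.6 0 0 0;-0.22 0.23 0.6 0 0 0;-0.22 0.23 0.6 0 0 0;-0.53 -0.5 0 0 0 0;-0.53 -0.5 0 0 0 0;-0.53 -0.5 0 0 0 0;-0.53 -0.5 0 0 0 0;-0.53 -0.5 0 0 0 0;-0.53 -0.5 0 0 0 0;-0.53 -0.5 0 0 0 0;-0.53 -0.5 0 0 0 0;-0.53 -0.5 0 0 0 0;-0.53 -0.5 0 0 0 0;0 0 0 0 0 0;0 0 0 0 0 0")

```text
time_s: 5.4
tcp_pos: [0.4352, 0.1411, 0.1934]
ee_rot: [[-0.727, -0.606, 0.323], [-0.686, 0.643, -0.341], [-0.001, -0.469, -0.883]]
wrist_force: [0.6, 0.5, -0.0]
gripper_width: 0.007
gripper_force: 0.0
```

Run:
```python
from station import r,cams
from h import *
s=r.sense();print(s["time_s"],s["joints"].round())
plan(s,OAK,[(-92,-125,18),(-92,-112,18),(-92,-12.5,18)])
```

```text
5.4 [  56.    4.  -42.   34.  -56. -125.]
now loc mm [-175.  -122.8   18.9]
(-92, -125, 18) world [0.46  0.112 0.12 ] rows 4 each [ 0.204 -0.245 -0.614 -0.001  0.001 -0.007]
(-92, -112, 18) world [0.469 0.121 0.12 ] rows 1 each [0.316 0.296 0.    0.    0.    0.   ]
(-92, -12.5, 18) world [0.542 0.189 0.12 ] rows 5 each [0.484 0.453 0.    0.    0.    0.   ]
```

Request:
play_rows(commands="0.2 -0.245 -0.61 0 0 0;0.2 -0.245 -0.61 0 0 0;0.2 -0.245 -0.61 0 0 0;0.2 -0.245 -0.61 0 0 0;0.22 0.2 0 0 0 0;0.1 0.094 0 0 0 0;0.1 0.094 0 0 0 0;0.1 0.094 0 0 0 0;0.1 0.094 0 0 0 0;0.1 0.094 0 0 0 0;0.1 0.094 0 0 0 0;0.1 0.094 0 0 0 0;0.1 0.094 0 0 0 0;0.1 0.094 0 0 0 0;0.1 0.094 0 0 0 0;0.1 0.094 0 0 0 0;0.1 0.094 0 0 0 0;0.1 0.094 0 0 0 0;0.1 0.094 0 0 0 0;0.1 0.094 0 0 0 0")

```text
time_s: 7.4
tcp_pos: [0.5105, 0.1596, 0.1197]
ee_rot: [[-0.728, -0.606, 0.322], [-0.686, 0.643, -0.342], [0.0, -0.469, -0.883]]
wrist_force: [-1.8, -4.8, 3.4]
gripper_width: 0.003
gripper_force: 2.2
```

Run:
```python
from station import r,cams
from h import *
s=r.sense();print(s["time_s"],s["wrist_force"]@OAK[0])
plan(s,OAK,[(-92,-12.5,18)],.15)
```

```text
7.4 [-1.99414207 -4.57694564  3.59060211]
now loc mm [-92.1 -55.2  17.8]
(-92, -12.5, 18) world [0.542 0.189 0.12 ] rows 10 each [ 0.104  0.097 -0.     0.    -0.    -0.002]
```

Run:
```python
from station import r,cams
from h import *
a=[]
for n,(u,v) in (("top",(205,195)),("side",(255,150))):
    p,d=cams.capture(n);np.save(f"pics/{n}1.npy",d);cv2.imwrite(f"pics/{n}1.png",p);a.append(cv2.resize(p[v-75:v+75,u-75:u+75],(400,400),interpolation=cv2.INTER_CUBIC))
cv2.imwrite("pics/push2.png",np.hstack(a));s=r.sense();print(s["wrist_force"]@OAK[0])
```

```text
[-0.35517807 -2.1806758   1.92930563]
```

View pics/push2.png

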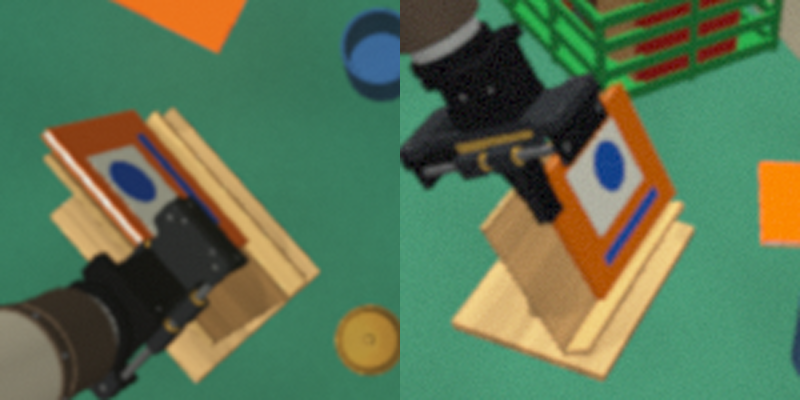

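The book is out past the far end and looks parallel to the ledge. I'll check its plane before pushing on.

Run:
```python
from station import r,cams
from h import *
for n in("top","side"):
    p=cv2.imread(f"pics/{n}1.png");P=pts(cams,n,np.load(f"pics/{n}1.npy"));h=cv2.cvtColor(p,cv2.COLOR_BGR2HSV)
    L=(P-OAK[1])@OAK[0]
    m=(cv2.inRange(h,(5,200,120),(14,255,255))>0)&(np.linalg.norm(L-[-.07,.04,.01],axis=2)<.15)&(P[...,2]>.03)&(L[...,2]>-.01)
    q=L[m];c,nn,s,k=plane(q);print(n,k,c.round(4),"normal local",nn.round(3) if nn[2]>0 else -nn.round(3),s.round(4),"x",np.percentile(q[:,0],[1,99]).round(3),"y",np.percentile(q[:,1],[1,99]).round(3))
    # bottom/top edge slope: front-face pts extremal x per y bin
    for y in np.arange(-.03,.13,.03):
        t=q[abs(q[:,1]-y)<.006]; 
        if len(t)>5: print("  y",round(y,2),"xmin/max",np.percentile(t[:,0],[3,97]).round(4),"z",np.median(t[:,2]).round(4))
```

```text
top 473 [-0.0731  0.0851  0.0104] normal local [ 0.002 -0.003  1.   ] 0.0009 x [-0.138 -0.008] y [-0.041  0.13 ]
  y -0.03 xmin/max [-0.0247 -0.0074] z 0.0099
  y 0.0 xmin/max [-0.1374 -0.0084] z 0.01
  y 0.03 xmin/max [-0.137  -0.0105] z 0.0105
  y 0.06 xmin/max [-0.1357 -0.0072] z 0.0105
  y 0.09 xmin/max [-0.1373 -0.0082] z 0.0104
  y 0.12 xmin/max [-0.1344 -0.0101] z 0.0105
side 813 [-0.0605  0.0364  0.0096] normal local [0.002 0.001 1.   ] 0.001 x [-0.136 -0.001] y [-0.046  0.132]
  y -0.03 xmin/max [-0.1098 -0.0059] z 0.0097
  y 0.0 xmin/max [-0.1326 -0.0036] z 0.0093
  y 0.03 xmin/max [-0.0416 -0.0023] z 0.0097
  y 0.06 xmin/max [-0.0396 -0.0018] z 0.0097
  y 0.09 xmin/max [-0.0395 -0.0007] z 0.0093
  y 0.12 xmin/max [-0.1335 -0.0068] z 0.0096
```

Request:
play_rows(commands="0.1 0.094 0 0 0 0;0.1 0.094 0 0 0 0;0.1 0.094 0 0 0 0;0.1 0.094 0 0 0 0;0.1 0.094 0 0 0 0;0.1 0.094 0 0 0 0;0.1 0.094 0 0 0 0;0.1 0.094 0 0 0 0;0.1 0.094 0 0 0 0;0.1 0.094 0 0 0 0;0.05 0.047 0 0 0 0;0 0 0 0 0 0")

```text
time_s: 8.7
tcp_pos: [0.5422, 0.1897, 0.1197]
ee_rot: [[-0.727, -0.606, 0.322], [-0.686, 0.643, -0.341], [-0.001, -0.469, -0.883]]
wrist_force: [-1.6, -0.9, 1.2]
gripper_width: 0.007
gripper_force: 1.2
```

Run:
```python
from station import r,cams
from h import *
s=r.sense();print(s["time_s"],s["wrist_force"]@OAK[0])
plan(s,OAK,[(-92,-25,18),(-185,-25,18),(-200,133,5),(-94,133,5)])
```

```text
8.7 [-1.30160355 -1.79193796  0.14053421]
now loc mm [-92.3 -11.5  17.6]
(-92, -25, 18) world [0.533 0.18  0.12 ] rows 1 each [-0.317 -0.321 -0.002 -0.006  0.001 -0.027]
(-185, -25, 18) world [0.503 0.212 0.202] rows 4 each [-0.249  0.266  0.684  0.     0.     0.   ]
(-200, 133, 5) world [0.606 0.333 0.209] rows 7 each [0.489 0.578 0.034 0.    0.    0.   ]
(-94, 133, 5) world [0.64  0.297 0.115] rows 5 each [ 0.227 -0.242 -0.624  0.     0.     0.   ]
```

Request:
play_rows(commands="-0.32 -0.32 0 0 0 0;-0.25 0.27 0.68 0 0 0;-0.25 0.27 0.68 0 0 0;-0.25 0.27 0.68 0 0 0;-0.25 0.27 0.68 0 0 0;0.49 0.58 0.03 0 0 0;0.49 0.58 0.03 0 0 0;0.49 0.58 0.03 0 0 0;0.49 0.58 0.03 0 0 0;0.49 0.58 0.03 0 0 0;0.49 0.58 0.03 0 0 0;0.49 0.58 0.03 0 0 0;0 0 0 0 0 0;0 0 0 0 0 0")

```text
time_s: 10.1
tcp_pos: [0.6055, 0.3343, 0.2069]
ee_rot: [[-0.727, -0.606, 0.322], [-0.686, 0.643, -0.341], [-0.0, -0.469, -0.883]]
wrist_force: [0.3, 0.2, 0.3]
gripper_width: 0.005
gripper_force: 0.0
```

Request:
play_rows(commands="0 0 0 0 0 0;0 0 0 0 0 0", grip=45)

```text
time_s: 10.3
tcp_pos: [0.6049, 0.3334, 0.2078]
ee_rot: [[-0.728, -0.606, 0.322], [-0.686, 0.643, -0.341], [-0.0, -0.469, -0.883]]
wrist_force: [0.8, 0.1, 0.8]
gripper_width: 0.113
gripper_force: 0.0
```

Run:
```python
from station import r,cams
from h import *
s=r.sense();print(s["time_s"],s["joints"].round(),s["gripper_width"])
plan(s,OAK,[(-94,132,5)])
p,d=cams.capture("side");P=pts(cams,"side",d);h=cv2.cvtColor(p,cv2.COLOR_BGR2HSV);L=(P-OAK[1])@OAK[0]
m=(cv2.inRange(h,(5,200,120),(14,255,255))>0)&(np.linalg.norm(L-[-.07,.09,.01],axis=2)<.15)&(P[...,2]>.03)&(abs(L[...,2]-.01)<.006)
q=L[m];print("book y",np.percentile(q[:,1],[1,99]).round(3),"x",np.percentile(q[:,0],[1,99]).round(3),plane(q)[1].round(3))
```

```text
10.3 [  54.   27.   -6.   31.  -65. -116.] 0.1132485222927057
now loc mm [-199.2  132.5    4.1]
(-94, 132, 5) world [0.639 0.296 0.115] rows 5 each [ 0.226 -0.246 -0.616 -0.001 -0.    -0.005]
book y [-0.003  0.175] x [-0.138 -0.002] [-0.002  0.002  1.   ]
```

Request:
play_rows(commands="0 0 0 0 0 0;0 0 0 0 0 0;0 0 0 0 0 0;0 0 0 0 0 0;0 0 0 0 0 0;0 0 0 0 0 0;0.226 -0.246 -0.616 0 0 0;0.226 -0.246 -0.616 0 0 0;0.226 -0.246 -0.616 0 0 0;0.226 -0.246 -0.616 0 0 0;0.226 -0.246 -0.616 0 0 0;0 0 0 0 0 0;0 0 0 0 0 0")

```text
time_s: 11.65
tcp_pos: [0.6393, 0.2969, 0.1154]
ee_rot: [[-0.728, -0.606, 0.322], [-0.686, 0.642, -0.342], [0.0, -0.47, -0.883]]
wrist_force: [0.5, -0.2, 0.2]
gripper_width: 0.519
gripper_force: 0.0
```

Run:
```python
from station import r,cams
from h import *
s=r.sense();print(s["time_s"],s["gripper_width"],s["wrist_force"])
plan(s,OAK,[(-94,132,5)])
```

```text
11.65 0.5194071573336435 [ 0.54025245 -0.171796    0.19559818]
now loc mm [-94.1 132.6   5. ]
(-94, 132, 5) world [0.639 0.296 0.115] rows 1 each [-0.014 -0.016 -0.001  0.002 -0.001 -0.025]
```

Request:
play_rows(commands="0 0 0 0 0 0;0 0 0 0 0 0;0 0 0 0 0 0;0 0 0 0 0 0;0 0 0 0 0 0;0 0 0 0 0 0;0 0 0 0 0 0;0 0 0 0 0 0;0 0 0 0 0 0;0 0 0 0 0 0;0 0 0 0 0 0;0 0 0 0 0 0", grip=0)

```text
time_s: 12.85
tcp_pos: [0.6394, 0.2966, 0.1158]
ee_rot: [[-0.728, -0.605, 0.322], [-0.686, 0.642, -0.342], [-0.0, -0.47, -0.883]]
wrist_force: [4.2, -2.9, 3.9]
gripper_width: 0.115
gripper_force: 30.0
```

Run:
```python
from station import r,cams
from h import *
s=r.sense();print(s["time_s"],s["gripper_width"],s["gripper_force"],s["wrist_force"]@OAK[0])
plan(s,OAK,[(-94,132,5),(-94-12,132,17),(-210,132,60)])
```

```text
12.85 0.114728895694378 29.960921527817845 [-1.1097859   1.12978893  6.24115761]
now loc mm [-94.3 132.6   5.4]
(-94, 132, 5) world [0.639 0.296 0.115] rows 1 each [-0.02  -0.008 -0.014  0.001  0.003 -0.024]
(-106, 132, 17) world [0.642 0.293 0.132] rows 1 each [ 0.113 -0.121  0.541  0.     0.     0.   ]
(-210, 132, 60) world [0.635 0.301 0.244] rows 5 each [-0.049  0.053  0.747  0.     0.     0.   ]
```

Request:
play_rows(commands="0.04 -0.04 0.15 0 0 0;0.04 -0.04 0.2 0 0 0;0.04 -0.04 0.3 0 0 0;0.04 -0.04 0.3 0 0 0;0 0 0.5 0 0 0;0 0 0.5 0 0 0;0 0 0.5 0 0 0;0 0 0.5 0 0 0;0 0 0.5 0 0 0;0 0 0.5 0 0 0;0 0 0.3 0 0 0;0 0 0.2 0 0 0;0 0 0 0 0 0;0 0 0 0 0 0")

```text
time_s: 14.25
tcp_pos: [0.6435, 0.2918, 0.2479]
ee_rot: [[-0.728, -0.606, 0.321], [-0.686, 0.642, -0.342], [0.001, -0.469, -0.883]]
wrist_force: [-0.5, -0.7, -2.2]
gripper_width: 0.112
gripper_force: 30.0
```

```bash
cat >> h.py <<'E'
def book(cams,s,n="side"):   # front-cover orange pts in tool coords (x=-face y, y=-face z, z=down the book)
    p,d=cams.capture(n);P=pts(cams,n,d);h=cv2.cvtColor(p,cv2.COLOR_BGR2HSV)
    T=(P-s["tcp_pos"])@s["ee_rot"]
    m=(cv2.inRange(h,(5,190,90),(15,255,255))>0)&(np.linalg.norm(T-[.045,-.005,.025],axis=2)<.15)&(abs(T[...,1]+.005)<.025)
    q=T[m];c,nn,e,k=plane(q);nn=nn*-np.sign(nn[1])
    print(n,k,"tool-frame c",c.round(4),"n",nn.round(3),"std",e.round(4),"x",np.percentile(q[:,0],[1,99]).round(4),"z",np.percentile(q[:,2],[1,99]).round(4))
    m8=m.astype(np.uint8);rect=cv2.minAreaRect((q[:,[0,2]]*1e3).astype(np.float32));print("rect mm (x,z)",rect)
    return p
E
python3 - <<'E'
from station import r,cams
from h import *
s=r.sense();print(s["time_s"],s["gripper_width"],s["wrist_force"],s["tcp_pos"])
p=book(cams,s);cv2.imwrite("pics/lift.png",p)
plan(s,DARK,[(-94-130,50,50)],.6)
E
```

```text
14.25 0.1117067947624414 [-0.49791    -0.66820482 -2.24109818] [0.64353409 0.29183758 0.24789369]
side 1190 tool-frame c [ 0.0599 -0.0041  0.0244] n [-0.003 -1.    -0.   ] std 0.0009 x [-0.0446  0.1361] z [-0.045   0.0924]
rect mm (x,z) ((45.678863525390625, 23.624958038330078), (140.9114532470703, 183.8413543701172), 89.13957977294922)
now loc mm [  7.1 225.5 477.5]
(-224, 50, 50) world [ 0.501 -0.205  0.251] rows 29 each [-0.164 -0.571  0.004  0.    -0.     0.404]
```

View pics/lift.png

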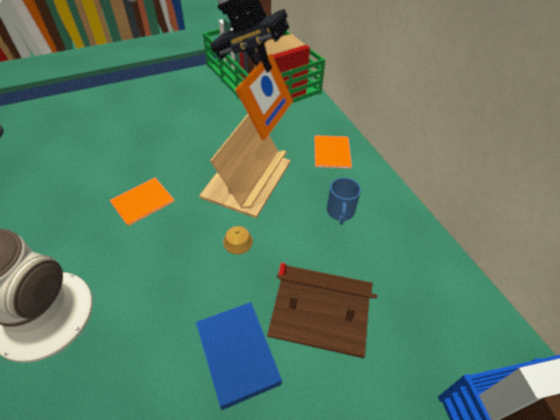

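The book is held level at side (265,97), with its centre 45.7 mm along the tool x axis and 23.6 mm along z, which matches the prediction. I'll carry it over, a little higher to clear the oak backrest.

Request:
play_rows(commands="0 0 0.4 0 0 0;0 0 0.6 0 0 0;-0.08 -0.28 0.4 0 0 0.2;-0.16 -0.57 0.2 0 0 0.4;-0.16 -0.57 0 0 0 0.4;-0.16 -0.57 0 0 0 0.4;-0.16 -0.57 0 0 0 0.4;-0.16 -0.57 0 0 0 0.4;-0.16 -0.57 0 0 0 0.4;-0.16 -0.57 0 0 0 0.4;-0.16 -0.57 0 0 0 0.4;-0.16 -0.57 0 0 0 0.4;-0.16 -0.57 0 0 0 0.4;-0.16 -0.57 0 0 0 0.4;-0.16 -0.57 0 0 0 0.4;-0.16 -0.57 0 0 0 0.4;-0.16 -0.57 0 0 0 0.4;-0.16 -0.57 0 0 0 0.4;-0.16 -0.57 0 0 0 0.4;-0.16 -0.57 0 0 0 0.4")

```text
time_s: 16.3
tcp_pos: [0.5586, -0.0079, 0.2969]
ee_rot: [[0.236, -0.859, 0.455], [-0.972, -0.209, 0.11], [0.001, -0.468, -0.884]]
wrist_force: [-0.1, -0.3, -2.4]
gripper_width: 0.113
gripper_force: 30.0
```

Run:
```python
from station import r,cams
from h import *
s=r.sense();print(s["time_s"],s["gripper_width"],s["joints"].round())
plan(s,DARK,[(-224,40,40)],.6)
```

```text
16.3 0.11312459740467416 [ 17.  -2. -22.   2. -42.  -4.]
now loc mm [-173.5  118.5  242.2]
(-224, 40, 40) world [ 0.504 -0.218  0.247] rows 13 each [-0.141 -0.538 -0.129  0.001 -0.001  0.362]
```

Request:
play_rows(commands="-0.14 -0.54 0 0 0 0.36;-0.14 -0.54 0 0 0 0.36;-0.14 -0.54 0 0 0 0.36;-0.14 -0.54 0 0 0 0.36;-0.14 -0.54 0 0 0 0.36;-0.14 -0.54 0 0 0 0.36;-0.14 -0.54 0 0 0 0.36;-0.14 -0.54 -0.1 0 0 0.36;-0.14 -0.54 -0.3 0 0 0.36;-0.14 -0.54 -0.3 0 0 0.36;-0.14 -0.54 -0.3 0 0 0.36;-0.14 -0.54 -0.3 0 0 0.36;-0.14 -0.54 -0.3 0 0 0.36;0 0 0 0 0 0;0 0 0 0 0 0;0 0 0 0 0 0")

```text
time_s: 17.9
tcp_pos: [0.5052, -0.2173, 0.2494]
ee_rot: [[0.806, -0.522, 0.278], [-0.591, -0.712, 0.378], [0.001, -0.469, -0.883]]
wrist_force: [-0.6, 0.1, -1.8]
gripper_width: 0.114
gripper_force: 30.0
```

Run:
```python
from station import r,cams
from h import *
s=r.sense();print(s["time_s"],s["gripper_width"],s["joints"].round(),s["wrist_force"])
book(cams,s,"top")
plan(s,DARK,[(-150,40,14),(-115,40,9),(-97,40,6.5)],.5)
```

```text
17.9 0.11389510665980354 [-24.  13.  -1. -29. -72.  86.] [-0.5656289   0.13077853 -1.77763013]
top 821 tool-frame c [ 0.0175 -0.004   0.0446] n [-0.    -1.     0.003] std 0.0008 x [-0.0472  0.1297] z [-0.0401  0.0949]
rect mm (x,z) ((41.628822326660156, 26.390552520751953), (141.48880004882812, 177.8082275390625), 89.15460205078125)
now loc mm [-225.9   39.    42.4]
(-150, 40, 14) world [ 0.511 -0.208  0.169] rows 6 each [ 0.03   0.051 -0.447  0.001  0.     0.007]
(-115, 40, 9) world [ 0.518 -0.198  0.136] rows 3 each [ 0.078  0.108 -0.369  0.     0.     0.   ]
(-97, 40, 6.5) world [ 0.521 -0.193  0.119] rows 2 each [ 0.061  0.084 -0.284  0.     0.     0.   ]
```

Request:
play_rows(commands="0.03 0.05 -0.45 0 0 0;0.03 0.05 -0.45 0 0 0;0.03 0.05 -0.45 0 0 0;0.03 0.05 -0.45 0 0 0;0.03 0.05 -0.45 0 0 0;0.03 0.05 -0.45 0 0 0;0.08 0.1 -0.37 0 0 0;0.08 0.1 -0.37 0 0 0;0.08 0.1 -0.37 0 0 0;0 0 0 0 0 0;0 0 0 0 0 0")

```text
time_s: 19.05
tcp_pos: [0.518, -0.1997, 0.1343]
ee_rot: [[0.806, -0.523, 0.278], [-0.592, -0.712, 0.378], [0.0, -0.469, -0.883]]
wrist_force: [-0.5, 0.1, -1.9]
gripper_width: 0.114
gripper_force: 30.0
```

Run:
```python
from station import r,cams
from h import *
s=r.sense();print(s["time_s"],s["gripper_width"],s["wrist_force"]@DARK[0])
plan(s,DARK,[(-115,40,9),(-115,40,4.5),(-97,40,4.5)],.1)
a=[]
for n,(u,v) in (("top",(360,205)),("side",(320,280))):
    p,d=cams.capture(n);a.append(cv2.resize(p[v-65:v+65,u-65:u+65],(400,400),interpolation=cv2.INTER_CUBIC))
cv2.imwrite("pics/pre.png",np.hstack(a))
```

```text
19.05 0.11443748978132291 [ 1.61045344  0.50501442 -1.08074077]
now loc mm [-114.    38.9    7.6]
(-115, 40, 9) world [ 0.518 -0.198  0.136] rows 1 each [-0.014  0.042  0.05   0.004 -0.002  0.044]
(-115, 40, 4.5) world [ 0.515 -0.202  0.134] rows 2 each [-0.039 -0.054 -0.035  0.     0.     0.   ]
(-97, 40, 4.5) world [ 0.52  -0.195  0.118] rows 6 each [ 0.028  0.038 -0.088  0.     0.     0.   ]
```

View pics/pre.png

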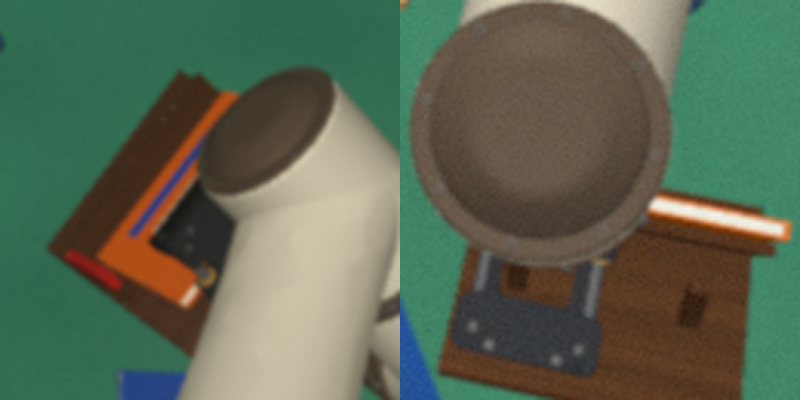

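The book hangs in front of the backrest, parallel to it, with its end just short of the red stop at crop (92,270). I'll ease it onto the face.

Request:
play_rows(commands="-0.017 -0.024 -0.016 0 0 0.02;-0.017 -0.024 -0.016 0 0 0.02;-0.017 -0.024 -0.016 0 0 0;0 0 0 0 0 0")

```text
time_s: 19.55
tcp_pos: [0.5171, -0.2014, 0.134]
ee_rot: [[0.809, -0.518, 0.278], [-0.587, -0.715, 0.38], [0.001, -0.471, -0.882]]
wrist_force: [1.3, 2.5, 1.8]
gripper_width: 0.112
gripper_force: 30.0
```

Run:
```python
from station import r
from h import *
s=r.sense();print(s["gripper_width"],s["wrist_force"]@DARK[0],s["moment"]@DARK[0]);plan(s,DARK,[(-97,40,4.5)],.1)
```

```text
0.11216213126190414 [-0.29169696  0.36139106  3.29878439] [ 0.01683897 -0.37833273  0.40192455]
now loc mm [-114.7   38.7    5.8]
(-97, 40, 4.5) world [ 0.52  -0.195  0.118] rows 6 each [ 0.017  0.037 -0.09  -0.     0.002  0.001]
```

Request:
play_rows(commands="0.018 0.025 -0.059 0 0 0;0.018 0.025 -0.059 0 0 0;0.018 0.025 -0.059 0 0 0;0.018 0.025 -0.059 0 0 0;0.018 0.025 -0.059 0 0 0;0.018 0.025 -0.059 0 0 0;0.018 0.025 -0.059 0 0 0;0.018 0.025 -0.059 0 0 0;0.009 0.013 -0.03 0 0 0;0 0 0 0 0 0")

```text
time_s: 20.55
tcp_pos: [0.5223, -0.1951, 0.1187]
ee_rot: [[0.809, -0.517, 0.278], [-0.587, -0.715, 0.38], [0.002, -0.471, -0.882]]
wrist_force: [3.7, 5.0, 5.4]
gripper_width: 0.107
gripper_force: 30.0
```

Run:
```python
from station import r
from h import *
s=r.sense();print(s["gripper_width"],s["wrist_force"]@DARK[0],s["moment"]@DARK[0]);plan(s,DARK,[(-94.3,39,4.5),(-94.3,45,4.5)],.1)
```

```text
0.1070373257184603 [-1.84680017 -0.06124743  7.95857089] [ 0.04502431 -1.47565441 -0.08941673]
now loc mm [-97.3  38.1   5.8]
(-94.3, 39, 4.5) world [ 0.522 -0.194  0.115] rows 2 each [-0.009  0.012 -0.055  0.001  0.009  0.004]
(-94.3, 45, 4.5) world [ 0.517 -0.191  0.115] rows 3 each [-0.054  0.039  0.     0.     0.     0.   ]
```

Request:
play_rows(commands="0.01 0.014 0.009 0 0 0;-0.027 0.02 0 0 0 0;-0.027 0.02 0 0 0 0;-0.027 0.02 0 0 0 0;-0.027 0.02 0 0 0 0;-0.027 0.02 0 0 0 0;0 0 0 0 0 0")

```text
time_s: 21.25
tcp_pos: [0.5197, -0.193, 0.1185]
ee_rot: [[0.808, -0.518, 0.281], [-0.589, -0.715, 0.377], [0.006, -0.47, -0.883]]
wrist_force: [7.1, 2.2, 0.7]
gripper_width: 0.113
gripper_force: 30.0
```

Run:
```python
from station import r
from h import *
s=r.sense();print(s["gripper_width"],s["wrist_force"]@DARK[0],s["moment"]@DARK[0]);plan(s,DARK,[(-94.3,45,4.5)],.1)
```

```text
0.11277056491178829 [ 2.15550873 -4.50802251  5.59960512] [ 0.02353229 -0.92561751 -1.34747069]
now loc mm [-97.2  41.5   5.9]
(-94.3, 45, 4.5) world [ 0.517 -0.191  0.115] rows 2 each [-0.046  0.035 -0.053  0.01   0.016  0.011]
```

Request:
play_rows(commands="0.009 0.013 -0.03 0 0 0;0.009 0.013 -0.03 0 0 0;0.009 0.013 -0.03 0 0 0;0 0 0 0 0 0")

```text
time_s: 21.65
tcp_pos: [0.5196, -0.1916, 0.1166]
ee_rot: [[0.809, -0.517, 0.279], [-0.588, -0.715, 0.378], [0.004, -0.47, -0.883]]
wrist_force: [3.7, 1.5, 6.5]
gripper_width: 0.111
gripper_force: 30.0
```

Run:
```python
from station import r,cams
from h import *
s=r.sense();print(s["gripper_width"],s["wrist_force"]@DARK[0],s["moment"]@DARK[0]);plan(s,DARK,[(-94.3,45,4.5)],.1)
a=[]
for n,(u,v) in (("top",(350,200)),("side",(320,280))):
    p,d=cams.capture(n);a.append(cv2.resize(p[v-55:v+55,u-55:u+55],(400,400),interpolation=cv2.INTER_CUBIC))
cv2.imwrite("pics/seat.png",np.hstack(a))
```

```text
0.11104280029978453 [-4.19533239 -2.14944631  6.04235986] [ 0.02476265 -1.2600493  -0.440717  ]
now loc mm [-95.   42.4   5.9]
(-94.3, 45, 4.5) world [ 0.517 -0.191  0.115] rows 2 each [-0.044  0.013 -0.021  0.008  0.012  0.005]
```

View pics/seat.png

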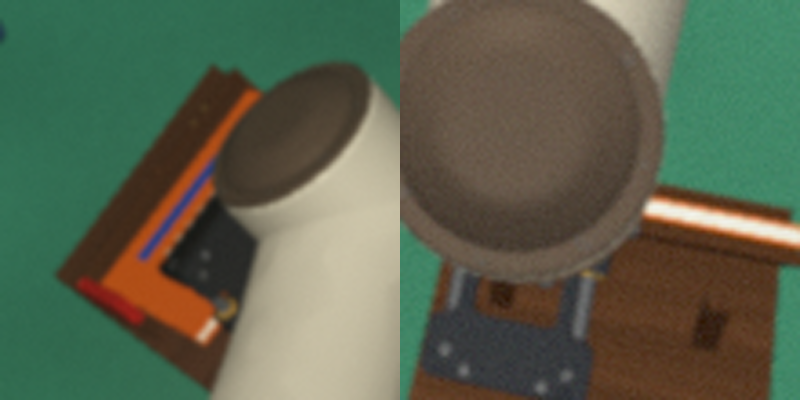

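The book touches the red stop at crop (110,298) and is close to the ledge. I'll go a little further down and towards the stop.

Request:
play_rows(commands="0.009 0.013 -0.03 0 0 0;-0.018 0.026 -0.03 0 0 0;-0.027 0.02 0 0 0 0;0 0 0 0 0 0")

```text
time_s: 22.15
tcp_pos: [0.5199, -0.1918, 0.1165]
ee_rot: [[0.809, -0.516, 0.283], [-0.588, -0.717, 0.374], [0.01, -0.469, -0.883]]
wrist_force: [3.7, -0.6, 11.2]
gripper_width: 0.112
gripper_force: 30.0
```

Run:
```python
from station import r,cams
from h import *
s=r.sense();print(s["gripper_width"],s["wrist_force"]@DARK[0],s["moment"]@DARK[0]);plan(s,DARK,[(-94.3,45,4.5)],.1)
```

```text
0.11223281780051182 [-9.13432131 -3.39161872  6.75782625] [ 0.05166579 -1.07195756 -0.79422583]
now loc mm [-94.8  42.    5.9]
(-94.3, 45, 4.5) world [ 0.517 -0.191  0.115] rows 2 each [-0.05   0.016 -0.018  0.021  0.025  0.008]
```

It is pressed on all three surfaces: ledge 9 N, face 7 N, stop 3 N. Releasing now.

Request:
play_rows(commands="0 0 0 0 0 0;0 0 0 0 0 0;0 0 0 0 0 0;0 0 0 0 0 0;0 0 0 0 0 0;0 0 0 0 0 0;0 0 0 0 0 0;0 0 0 0 0 0;0 0 0 0 0 0;0 0 0 0 0 0", grip=40)

```text
time_s: 23.15
tcp_pos: [0.5169, -0.1891, 0.1136]
ee_rot: [[0.809, -0.519, 0.276], [-0.587, -0.715, 0.38], [0.0, -0.469, -0.883]]
wrist_force: [0.0, 0.2, -0.4]
gripper_width: 0.458
gripper_force: 0.0
```

Run:
```python
from station import r,cams
from h import *
s=r.sense();print(s["gripper_width"],s["wrist_force"]@DARK[0]);plan(s,DARK,[(-190,42,6),(-190,-120,18)],.7)
```

```text
0.45814192726376596 [ 0.40008655  0.09477269 -0.01289701]
now loc mm [-92.1  46.1   4.9]
(-190, 42, 6) world [ 0.494 -0.228  0.201] rows 5 each [-0.154 -0.259  0.58   0.    -0.     0.001]
(-190, -120, 18) world [ 0.631 -0.314  0.206] rows 8 each [ 0.573 -0.36   0.023  0.     0.     0.   ]
```

Request:
play_rows(commands="-0.08 -0.11 0.25 0 0 0;-0.16 -0.22 0.53 0 0 0;-0.16 -0.22 0.53 0 0 0;-0.16 -0.22 0.53 0 0 0;-0.16 -0.22 0.53 0 0 0;-0.16 -0.22 0.53 0 0 0;-0.4 -0.3 0.5 0 0 0;-0.4 -0.3 0.5 0 0 0;-0.4 -0.3 0.5 0 0 0;-0.4 -0.3 0.5 0 0 0;-0.4 -0.3 0.3 0 0 0;-0.4 -0.3 0.3 0 0 0;0 0 0 0 0 0")

```text
time_s: 24.45
tcp_pos: [0.4178, -0.2809, 0.2807]
ee_rot: [[0.808, -0.519, 0.278], [-0.589, -0.715, 0.376], [0.004, -0.468, -0.884]]
wrist_force: [-0.1, 0.1, -0.2]
gripper_width: 0.46
gripper_force: 0.0
```

Run:
```python
from station import r,cams
from h import *
s=r.sense();print(s["time_s"],s["tcp_pos"],s["joints"].round());a=[]
for n,(u,v) in (("top",(350,200)),("side",(320,280))):
    p,d=cams.capture(n);a.append(cv2.resize(p[v-55:v+55,u-55:u+55],(400,400),interpolation=cv2.INTER_CUBIC))
    P=pts(cams,n,d);h=cv2.cvtColor(p,cv2.COLOR_BGR2HSV);L=(P-DARK[1])@DARK[0]
    m=(cv2.inRange(h,(5,190,90),(15,255,255))>0)&(np.linalg.norm(L-[-.07,0,.01],axis=2)<.14)
    q=L[m]
    if len(q)>50:
        c,nn,e,k=plane(q);print(n,k,c.round(4),"n",nn.round(3),"x",np.percentile(q[:,0],[1,99]).round(4),"y",np.percentile(q[:,1],[.5,1.5,98.5,99.5]).round(4),"z",np.median(q[:,2]).round(4))
        for y in np.arange(-.08,.09,.02):
            t=q[abs(q[:,1]-y)<.006]
            if len(t)>5: print("  y",y.round(2),np.percentile(t[:,0],[3,97]).round(4))
    red=((cv2.inRange(h,(0,180,100),(4,255,255))|cv2.inRange(h,(175,180,100),(180,255,255)))>0)&(np.linalg.norm(L-[-.03,.095,.01],axis=2)<.06)
    q=L[red];print(" red y",np.percentile(q[:,1],[1,99]).round(4) if len(q) else 0)
cv2.imwrite("pics/placed.png",np.hstack(a))
```

```text
24.45 [ 0.41783475 -0.28094999  0.28065739] [-35.  10.   0. -28. -81.  94.]
top 1023 [-0.0689  0.0001  0.0101] n [-0.004 -0.001  1.   ] x [-0.1362  0.0023] y [-0.09   -0.0888  0.0898  0.0924] z 0.0101
  y -0.08 [-0.1304 -0.0032]
  y -0.06 [-0.1322 -0.002 ]
  y -0.04 [-0.1345  0.002 ]
  y -0.02 [-0.1349  0.003 ]
  y 0.0 [-0.1348  0.0016]
  y 0.02 [-0.1386  0.0013]
  y 0.04 [-0.1365  0.0018]
  y 0.06 [-1.325e-01  1.000e-04]
  y 0.08 [-0.1338 -0.0019]
 red y [0.0924 0.1007]
side 90 [-0.086  -0.0279  0.0035] n [-0.164  0.004  0.986] x [-0.1353  0.003 ] y [-0.0944 -0.0912  0.0406  0.0417] z 0.0003
  y -0.08 [-0.1304  0.0003]
  y -0.04 [-0.1293 -0.0167]
  y -0.02 [-0.1278 -0.018 ]
  y 0.0 [-0.1221  0.0021]
  y 0.02 [-0.1209 -0.0839]
 red y 0
```

View pics/placed.png

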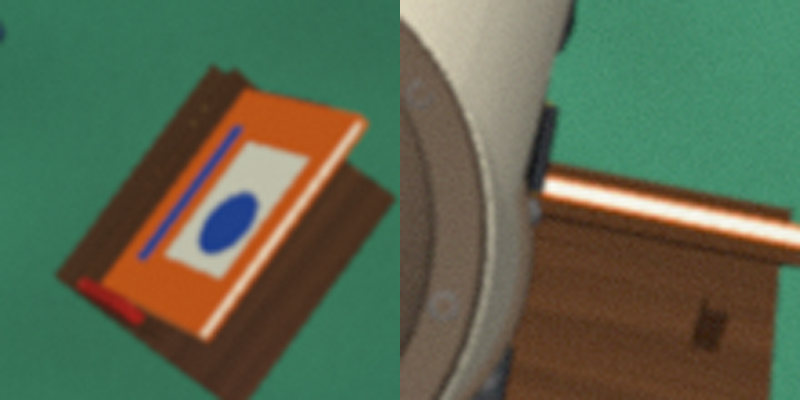

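The book is seated: the plane is parallel to the backrest with the front at z = 10.1 mm, and its ends are at y ≈ ±90 mm, against the stop. The cover faces out, right way up with the bar at the bottom. The gripper is clear and the bystanders weren't touched, so I'm handing in.

```bash
python3 -c "
from station import r
print(r.finish_job())"
```

```text
the job is handed in; nothing more can be done
None
```

I slid the orange book past the far end of the oak stand, gripped it there and carried it to the dark stand. It now sits right way up with the front cover showing, flat on the backrest, down on the ledge and against the red stop to within about 1 mm; I handed the job in at about 25 s.

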